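Back off the spring take-up drum with its ratchet pawl

ROBOT

A 6-joint arm with a two-finger parallel gripper is mounted at the origin on the work surface. World frame = base frame: x ahead of the robot, y to its left, z up, the work surface at z = 0. Lengths are in m, angles in rad, forces in N, time in s.
With the tool pointing down it reaches from about 0.35 to 1 m from the base axis. Payload 7.1 kg.
Tool frame: the origin (TCP) lies between the finger pads; the fingertips stand 22 mm ahead of it and the grasp point (between the pads) lies 3 mm ahead of it; x points along the fingers, y is the direction in which the jaws open and shut, and the axes are right-handed (so a half turn about x gives the same grasp; the last joint's range is limited). The gripper opens to 85 mm and grips with 20 to 120 N. Pads are 22 mm wide; open, the fingers measure 114 mm over their backs; the gripper's body (76 mm by 85 mm) begins 54 mm behind the grasp point. The pads swing forward as they close: fully open they stand 13 mm farther back than shut.
Start: joints at [-1.175, 0.423, 1.63, -0, 1.089, -0.019], TCP at [0.252, -0.572, 0.231] pointing down, gripper open.
Joint ranges: [-3, 3], [-0.9, 2.11], [0.09, 2.58], [-1.31, 4.45], [0.11, 2.69], [-2.54, 2.54]. Speed limits (rad/s): [2.39, 2.39, 3.01, 3.14, 3.14, 3.14].

INTERFACE

Orientations are given as a rotation vector (axis times angle).
In Python, from rig import manip gives the robot as it stands. The module is installed in compiled form; this text tells all that it offers. Calls block until the motion is done:
- manip.move_to(position, orientation): joint-space move of the TCP to a pose.
- manip.servo_line(position, orientation=None, rate=0.15): straight line of the TCP; orientation=None keeps the orientation; rate is the mean speed in m/s.
- manip.set_joints(angles): joint-space move.
- manip.command_gripper(opening, f_grip=None): finger opening in m; f_grip is the grip in N (None keeps the last); returns when the fingers have stopped.
- manip.hold(seconds).
- manip.solve_ik(position, orientation): joint angles nearest the present ones, or None.
- manip.camera(name): name is "scene" or "side" or "wrist"; returns a dict with "image" (400x640x3 uint8, red, green, blue), "fx", "fy", "cx", "cy" (pixels), "k1" (the pictures are not rectified: a ray, as slopes to the right and down, at radius r is drawn at 1 + k1 r^2 times it, then the intrinsics apply), "cam_to_world" (4x4, takes a point from camera to world coordinates); the wrist camera has in their place "mount" (4x4, takes a point from camera to tool coordinates, whose origin is the TCP and whose axes are the tool frame's). Camera axes: x right, y down, z forward; pixel columns grow to the right and rows downward; lengths in m; the calibration is good to about 2 mm. A picture is of the moment at which its call begins: read the wrist's pose just before it. There is no depth.
A pose or a line that the arm cannot do raises manip.IKError and nothing moves.
- manip.sign_off(): hands the job in, once; it reports no verdict.
Readings, each from a call of its own:
- manip.get_time(): time.
- manip.get_joint_positions(): joint angles.
- manip.get_joint_vel(): joint speeds.
- manip.get_tau(): joint torques, N m.
- manip.get_position(): TCP position.
- manip.get_ee_rot(): TCP orientation.
- manip.get_contact_force(): force on the tool from outside, world axes, zero at the start.
- manip.get_torque(): the same for the moment, N m.
- manip.get_width(): finger opening in m.
Only numpy, scipy, OpenCV 4.12 (cv2) and the standard library are available. Lean on these libraries where they do the work, as an engineer would, in place of code of your own. Each camera call takes 0.05 s, during which the arm holds its last target.

TASK

The spring take-up drum on the bench is wound too tight for the next terminal strip. Press the thumb lever down to hold the pawl off the ratchet wheel, let the drum's own spring turn it slowly back until the crank comes level beside the index pointer, and drop the pawl so that the wheel is held on exactly that tooth. Press gently, feeling for the lever and for its stop and never leaning on it (18 N is too much), take your hand away at the end, and leave everything else on the bench where it lies.

Things in the scene. Friction and masses are not known exactly. Their poses are not given: they have to be found in the camera images.
- stand: grey steel take-up stand fixed to the bench: base plate 190 (x) x 240 (y) x 10 mm, two uprights, between them (x -33 to +33 mm) a cardboard reel 200 mm across on a level axle along the stand's x, 150 mm up (reel top at 250 mm). Spring and damper case on the -x side; ratchet wheel, pawl and crank outside the +x upright. Origin: centre of the base's underside; z up.
- wheel_centre (a point): centre of the steel ratchet wheel, on the axle: x +60.5, y 0, z 150 mm in the stand's frame; wheel 104 mm across, 11 mm thick, 12 saw teeth 10 mm deep, so 30 degrees (0.5236 rad) a tooth
- index_point (a point): tip of the fixed steel index pointer on the stand, at axle height on its -y side, just outside the knob's circle: x +88, y -95, z 150 mm in the stand's frame
- crank_knob (a point): middle of the black crank knob, 23 mm diameter, 42 mm long along the axle's direction (x +81 to +123 mm), 75 mm from the axle
- drum (a joint): angle (rad) of reel, wheel and crank, which turn as one. 0: crank level, knob at the index pointer; positive: wound on (+1.57: crank straight down). With the pawl in, it rests at whole teeth (0.5236 each); starts 2, 3 or 4 teeth past 0 and may creep down onto its tooth in the first 3 s. Pawl off: runs back at about 0.2 rad/s, on past 0. Released between two teeth, the pawl catches the next.
- pawl: dark steel pawl and thumb lever, 130 mm long; origin on its pivot (x 0, y +62, z 205 mm in the stand's frame; the steel at x +55 to +67). Nose to -y on top of the wheel, thumb lever to +y: pressed down, it lifts the nose; a spring returns it. Its end needs about 5 to 11 N until the nose slips off the loaded tooth, then 2 to 3 N: clear at about 8 mm down, rigid stop at 9.9 mm.
- pawl_nose (a point): tip of the pawl's nose: 193 mm above the bench when fully home in a tooth, 202 mm or more when clear of the teeth, 203.7 mm at the stop
- lever_end (a point): centre of the top of the thumb lever's end plate (26 x 30 mm), 58 mm from the pivot, 193 mm above the bench when the pawl is home. In it stands an adjusting screw with a round knurled head, 22 mm across, on which one presses. How far it stands out is not measured and differs each time: the head's top is 12 to 26 mm above this point, and must be felt for.
- carton: closed cardboard carton, 95 x 65 x 45 mm, beside the take-up stand; origin centre of its underside. A bystander
- screwdriver: screwdriver lying on the bench beside the take-up stand; origin at the middle of its underside. A bystander
- spanner: steel spanner lying on the bench beyond the take-up stand; origin at the middle of its underside. A bystander
- tape_roll: roll of tape lying flat, 96 mm across, 24 mm high; origin centre of its underside. A bystander
- terminal_tray: open divided plastic tray, 150 x 110 x 45 mm; origin centre of its underside. A bystander
- spare_reel: cardboard terminal reel lying flat, 170 mm across, 36 mm high; origin centre of its underside. A bystander
- crimp_pliers: hand crimping pliers lying flat, about 200 mm long, 14 mm high; origin on their underside. A bystander

How it is judged:
By the outcome, as a careful person would: the job done as asked, in the order asked, and still so for the second after the job is handed in, with the robot touching nothing.
It also fails if it takes over 61 s, if anything falls off the work surface, if the arm or the gripper's body presses on something with over 40 N, if the wrist force passes 120 N, or if a joint passes its speed limit or range.

## Working session

There is one attempt and no reset: what is moved stays moved. The work goes in short steps, each a Python script; the robot and the scene stay as the last script left them, time stands still between calls to the robot, and variables do not carry over. Pictures are saved under pics/ and viewed, and the job is handed in when it is done.

```bash
mkdir -p pics; python3 - <<'E'
from rig import manip
import cv2,numpy as np
for n in["scene","side","wrist"]:
    c=manip.camera(n); cv2.imwrite(f"pics/{n}0.png",c["image"][:,:,::-1])
    print(n,c["fx"],c["fy"],c["cx"],c["cy"],c["k1"]); print(np.round(c.get("cam_to_world",c.get("mount")),4).tolist())
print(manip.get_time(),manip.get_position(),manip.get_ee_rot(),manip.get_contact_force(),manip.get_width())
E
```

```text
scene 454.82603772824706 454.82603772824706 319.6561666292596 199.01997232939885 -0.10292438572819637
[[-0.2526, 0.7216, -0.6446, 1.4922], [0.9674, 0.1998, -0.1555, 0.1944], [0.0165, -0.6628, -0.7486, 1.1793], [0.0, 0.0, 0.0, 1.0]]
side 379.3857511819483 379.3857511819483 316.25617811121043 200.37647780131323 0.013837686638178939
[[-0.8719, -0.3845, 0.3034, 0.1836], [-0.4897, 0.6903, -0.5326, 0.6492], [-0.0046, -0.6129, -0.7901, 1.1591], [0.0, 0.0, 0.0, 1.0]]
wrist 325.23081913944657 325.23081913944657 323.51440844215415 194.09058199428165 0.01576866217315123
[[0.0003, -0.2673, 0.9636, -0.1434], [1.0, 0.0012, 0.0001, 0.0004], [-0.0012, 0.9636, 0.2673, -0.0679], [0.0, 0.0, 0.0, 1.0]]
0.15 [ 0.25174065 -0.57160353  0.23013785] [ 1.99308973  0.42059309 -1.99353998] [-0.50585876 -0.54429057  0.54263875] 0.08560145962230717
```

View pics/scene0.png

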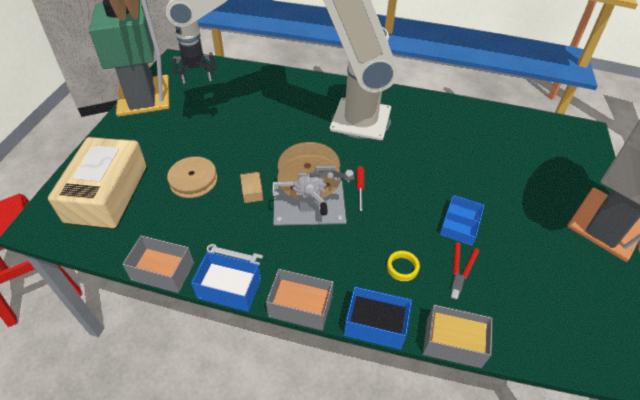

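View pics/side0.png

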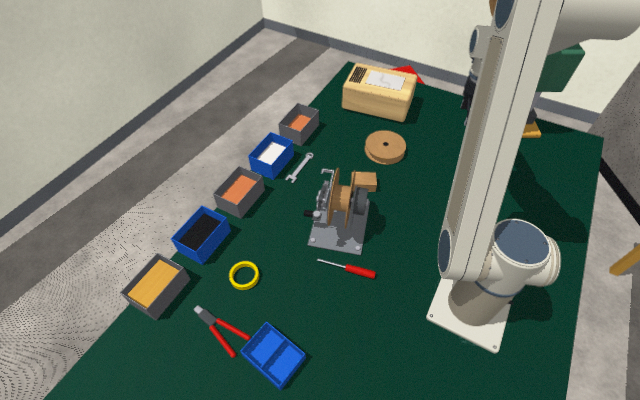

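View pics/wrist0.png

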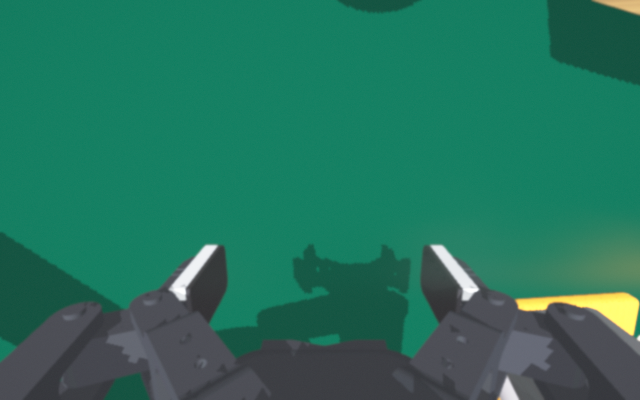

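The scene view shows the stand around (310,190), the lever end apparently near (348,173), and the knob near (323,208). I'll zoom in on both views.

```bash
python3 - <<'E'
import cv2
a=cv2.imread("pics/scene0.png")[130:235,250:380]; cv2.imwrite("pics/sc_z.png",cv2.resize(a,None,fx=5.5,fy=5.5,interpolation=cv2.INTER_CUBIC))
a=cv2.imread("pics/side0.png")[155:265,290:390]; cv2.imwrite("pics/sd_z.png",cv2.resize(a,None,fx=5.4,fy=5.4,interpolation=cv2.INTER_CUBIC))
E
```

```text
(no output)
```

View pics/sc_z.png

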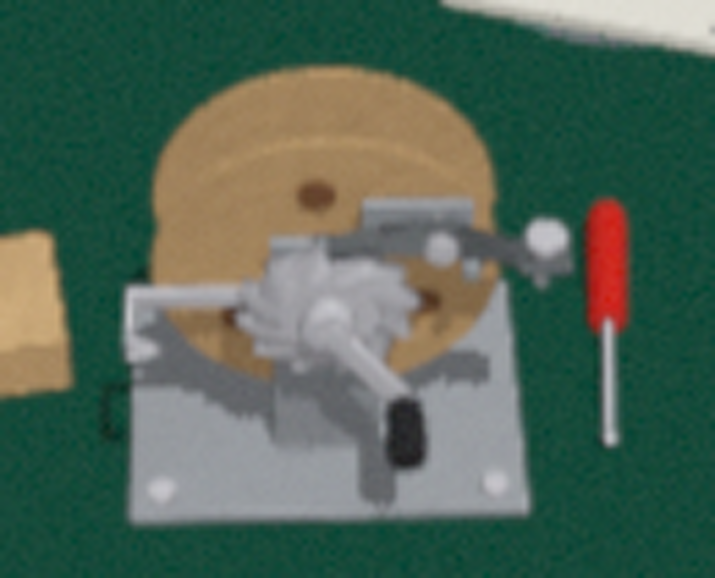

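View pics/sd_z.png

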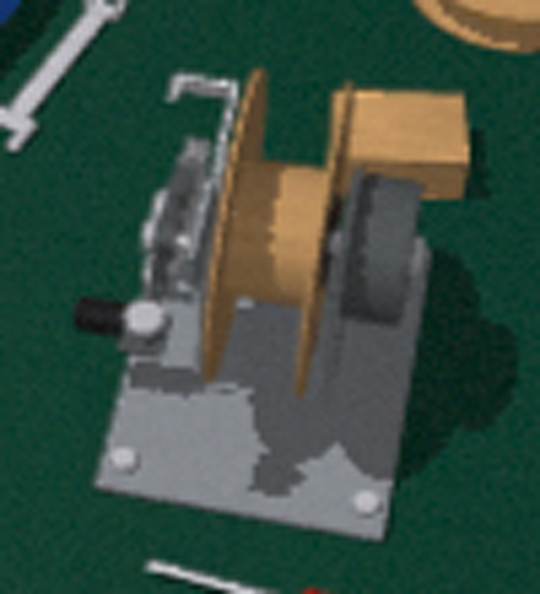

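Scene crop: base corners at (130,520) and (530,513), screw head at (547,237), knob at (406,433), index pointer at (140,350). Side crop: base corners at (97,487) and (384,540), screw head at (145,318). Triangulating these.

```bash
cat > h.py <<'E'
from rig import manip
import cv2,numpy as np
from scipy.spatial.transform import Rotation as R
def ray(c,u,v,T=None):
    x=np.array([(u-c["cx"])/c["fx"],(v-c["cy"])/c["fy"]]);s=x.copy()
    for _ in range(20): s=x/(1+c["k1"]*(s@s))
    T=c["cam_to_world"] if T is None else T
    d=T[:3,:3]@np.array([s[0],s[1],1]);return T[:3,3],d/np.linalg.norm(d)
def plane(c,u,v,z,T=None):
    o,d=ray(c,u,v,T);return o+d*(z-o[2])/d[2]
def tri(r):
    A=sum(np.eye(3)-np.outer(d,d) for o,d in r);b=sum((np.eye(3)-np.outer(d,d))@o for o,d in r)
    p=np.linalg.solve(A,b);return p,[round(1e3*np.linalg.norm((np.eye(3)-np.outer(d,d))@(p-o)),1) for o,d in r]
def proj(c,p,T=None):
    T=c["cam_to_world"] if T is None else T
    q=T[:3,:3].T@(np.asarray(p)-T[:3,3]);s=q[:2]/q[2];s=s*(1+c["k1"]*(s@s));return s*[c["fx"],c["fy"]]+[c["cx"],c["cy"]]
E
cat > a.py <<'E'
from h import *
sc=manip.camera("scene");sd=manip.camera("side")
S=lambda x,y:(250+(x+.5)/5.5-.5,130+(y+.5)/5.5-.5); D=lambda x,y:(290+(x+.5)/5.4-.5,155+(y+.5)/5.4-.5)
print("screw",tri([ray(sc,*S(547,235)),ray(sd,*D(145,318))]))
A=plane(sc,*S(130,520),.01*.5);B=plane(sc,*S(530,513),.005);print(A,B,np.linalg.norm(A-B))
B2=plane(sd,*D(97,487),.005);C2=plane(sd,*D(384,540),.005);print(B2,C2,np.linalg.norm(B2-C2))
print("yaws",np.arctan2(*(B-A)[1::-1])-np.pi/2,np.arctan2(*(B2-C2)[1::-1]))
B_=plane(sd,*D(97,482),.01);print(B_)
for z in(.2,.21,.22): print(z,plane(sc,*S(547,235),z),plane(sd,*D(145,318),z))
E
python3 a.py
```

```text
screw (array([0.52447529, 0.05034841, 0.20437442]), [np.float64(0.1), np.float64(0.1)])
[ 0.62842394 -0.16868614  0.005     ] [0.559653   0.06079078 0.005     ] 0.23956022414631778
[0.55641556 0.05916514 0.005     ] [0.37593403 0.00354641 0.005     ] 0.1888571562599217
yaws 0.29116836187274053 0.2989338793684194
[0.55669843 0.05845141 0.01      ]
0.2 [0.52019043 0.04977401 0.2       ] [0.52602525 0.04751633 0.2       ]
0.21 [0.53011581 0.0512511  0.21      ] [0.52245503 0.05378989 0.21      ]
0.22 [0.5400412  0.05272818 0.22      ] [0.51888481 0.06006345 0.22      ]
```

Both views agree. The stand is at about (0.502, -0.0825) with yaw 0.295, and the screw head at (0.5245, 0.050), close to the model's (0.526, 0.049). Next I'll get the drum angle from the knob and plan the approach.

```bash
cat >> h.py <<'E'
yaw=.295;O=np.array([.502,-.0825,0]);Rs=R.from_euler('z',yaw).as_matrix()
W=lambda p:O+Rs@np.asarray(p)
def knob(c,box=None):
    # dark blob near the knob circle; returns angle
    pr=np.array([proj(c,W([.102,-.075*np.cos(t),.150-.075*np.sin(t)])) for t in np.linspace(-.8,2.5,331)])
    im=c["image"].astype(int); m=(im.max(2)<55).astype(np.uint8)
    n,l,st,ce=cv2.connectedComponentsWithStats(m)
    best=None
    for i in range(1,n):
        if not 20<st[i,4]<250: continue
        d=np.linalg.norm(pr-ce[i],axis=1);j=d.argmin()
        if d[j]<9 and (best is None or st[i,4]>best[2]): best=(np.linspace(-.8,2.5,331)[j],d[j],st[i,4],tuple(ce[i].round(1)))
    return best
E
python3 - <<'E'
from h import *
sc=manip.camera("scene")
print(manip.get_time(),knob(sc)); i=sc["image"]; print(i[208,323],i[209,324],i[150,400])
for t in(0,.5236,1.047,1.571,2.094): print(t,proj(sc,W([.102,-.075*np.cos(t),.150-.075*np.sin(t)])))
print("idx",proj(sc,W([.088,-.095,.15])),"nose pivot",proj(sc,W([.061,.062,.205])))
q=manip.get_joint_positions()
for a in np.arange(-np.pi,np.pi,np.pi/4):
    M=np.array([[0,0,-1],[0,1,0],[1,0,0]]).T  # build tool: x down
    x=np.array([0,0,-1.]);y=Rs@np.array([np.cos(a),np.sin(a),0]);z=np.cross(x,y)
    rv=R.from_matrix(np.c_[x,y,z]).as_rotvec()
    for h in(.27,.215):
        s=manip.solve_ik([.5252,.0495,h],rv); print(round(a,2),h,z.round(2),None if s is None else np.round(s,2))
E
```

```text
0.3 (np.float64(2.12), np.float64(0.5735109497699665), np.int32(57), (np.float64(322.2), np.float64(209.2)))
[37 37 42] [43 43 44] [17 73 57]
0 [284.86807477 195.7766083 ]
0.5236 [288.60337248 203.79627155]
1.047 [297.62981032 209.34073977]
1.571 [309.54853642 211.16119749]
2.094 [321.4244758  208.88282553]
idx [278.3752804  192.49299942] nose pivot [329.73946894 172.66707429]
-3.14 0.27 [-0.29  0.96  0.  ] None
-3.14 0.215 [-0.29  0.96  0.  ] None
-2.36 0.27 [-0.88  0.47  0.  ] [ 0.07  0.23  1.81 -0.    1.1   2.13]
-2.36 0.215 [-0.88  0.47  0.  ] [ 0.07  0.3   1.86 -0.    0.98  2.13]
-1.57 0.27 [-0.96 -0.29 -0.  ] [0.07 0.23 1.81 0.   1.1  1.35]
-1.57 0.215 [-0.96 -0.29 -0.  ] [0.07 0.3  1.86 0.   0.98 1.35]
-0.79 0.27 [-0.47 -0.88 -0.  ] [ 0.07  0.23  1.81 -0.    1.1   0.56]
-0.79 0.215 [-0.47 -0.88 -0.  ] [ 0.07  0.3   1.86 -0.    0.98  0.56]
0.0 0.27 [ 0.29 -0.96  0.  ] [ 0.07  0.23  1.81 -0.    1.1  -0.22]
0.0 0.215 [ 0.29 -0.96  0.  ] [ 0.07  0.3   1.86 -0.    0.98 -0.22]
0.79 0.27 [ 0.88 -0.47  0.  ] [ 0.07  0.23  1.81 -0.    1.1  -1.01]
0.79 0.215 [ 0.88 -0.47  0.  ] [ 0.07  0.3   1.86 -0.    0.98 -1.01]
1.57 0.27 [0.96 0.29 0.  ] [ 0.07  0.23  1.81 -0.    1.1  -1.79]
1.57 0.215 [0.96 0.29 0.  ] [ 0.07  0.3   1.86 -0.    0.98 -1.79]
2.36 0.27 [0.47 0.88 0.  ] None
2.36 0.215 [0.47 0.88 0.  ] None
```

The drum is at about 2.12 rad, so 4 teeth. The knob is at (322,209). Next: raise, close the gripper, and move over the lever.

```bash
cat >> h.py <<'E'
x_=np.array([0,0,-1.]);y_=Rs@np.array([1.,0,0]);RM=np.c_[x_,y_,np.cross(x_,y_)];RV=R.from_matrix(RM).as_rotvec()
PX,PY=.5252,.0497
E
python3 - <<'E'
from h import *
p=manip.get_position()
manip.servo_line([p[0],p[1],.40],rate=.3);print(manip.get_time())
manip.command_gripper(0.0,20);print(manip.get_time(),manip.get_width())
manip.move_to([PX,PY,.40],RV);print(manip.get_time())
manip.servo_line([PX,PY,.285],rate=.15);print(manip.get_time(),manip.get_position(),manip.get_contact_force())
for n in["scene","side","wrist"]:
    c=manip.camera(n); im=c["image"]
    if n=="scene": print(knob(c)); im=cv2.resize(im[110:240,240:400],None,fx=4,fy=4)
    if n=="side": im=cv2.resize(im[120:270,260:420],None,fx=3.5,fy=3.5)
    cv2.imwrite(f"pics/{n}1.png",im[:,:,::-1])
E
```

```text
1.0167
1.7833 0.0002837048875293064
4.2
5.1167 [0.52581627 0.04964201 0.28580084] [-0.16453208 -0.16917018 -0.5139438 ]
(np.float64(2.0700000000000003), np.float64(0.49501142143046717), np.int32(58), (np.float64(321.2), np.float64(209.5)))
```

View pics/scene1.png

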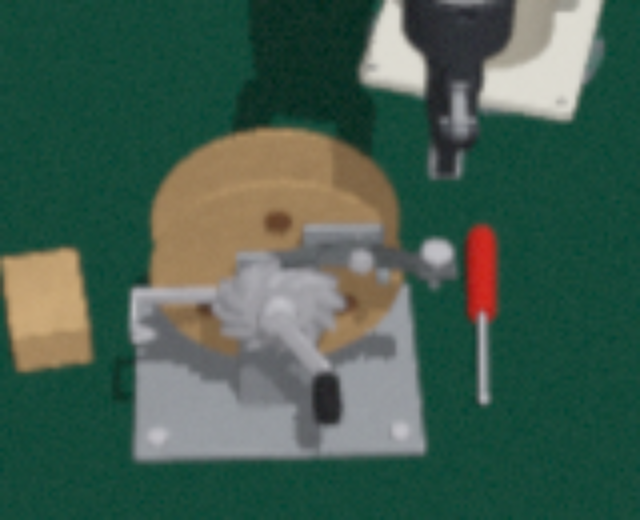

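View pics/wrist1.png

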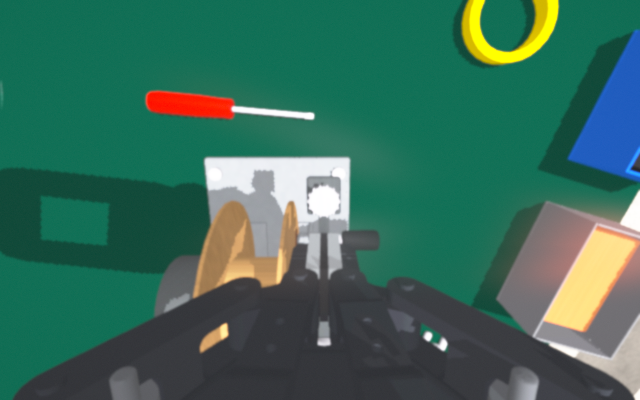

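View pics/side1.png

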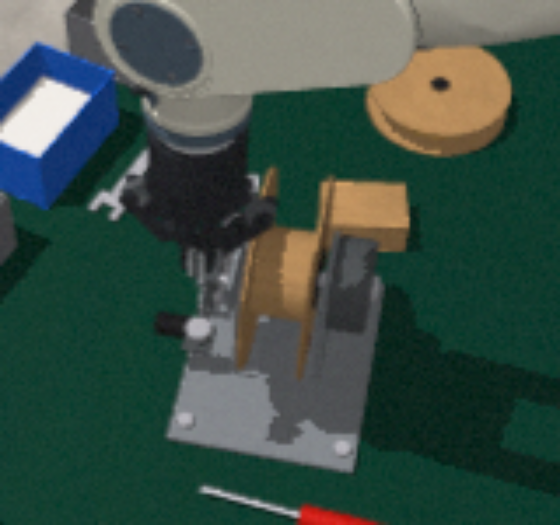

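Wrist view: screw head centred at (323,200), its plate at (324,192), and the shut fingertips at about (324,335). I'll check the head position by casting the wrist ray, then combine all three rays.

```bash
python3 - <<'E'
from h import *
p=manip.get_position();Rt=R.from_rotvec(manip.get_ee_rot()).as_matrix()
T=np.eye(4);T[:3,:3]=Rt;T[:3,3]=p
w=manip.camera("wrist");T=T@w["mount"]
g=w["image"][175:232,295:355].astype(int);m=(g.min(2)>225).astype(np.uint8)
n,l,st,ce=cv2.connectedComponentsWithStats(m);i=1+st[1:,4].argmax();print(st[i],ce[i]+[295,175])
u,v=ce[i]+[295,175]
for z in(.204,.207,.212,.218): print(z,plane(w,u,v,z,T))
sc=manip.camera("scene");sd=manip.camera("side")
rs=[ray(w,u,v,T),ray(sc,250+547.5/5.5-.5,130+235.5/5.5-.5),ray(sd,290+145.5/5.4-.5,155+318.5/5.4-.5)]
print(tri(rs),tri(rs[:2]),tri(rs[::2]))
print("tip px",proj(w,p+[0,0,-.022],T))
E
```

```text
[   0    0   53   46 1606] [320.44084682 199.62017435]
0.204 [0.5239905  0.04979118 0.204     ]
0.207 [0.52375224 0.05064831 0.207     ]
0.212 [0.52335514 0.05207688 0.212     ]
0.218 [0.52287862 0.05379115 0.218     ]
(array([0.52425912, 0.05016591, 0.20427028]), [np.float64(0.4), np.float64(0.3), np.float64(0.2)]) (array([0.52402195, 0.05007686, 0.20397077]), [np.float64(0.3), np.float64(0.3)]) (array([0.52418181, 0.05014714, 0.20453634]), [np.float64(0.3), np.float64(0.3)])
tip px [322.90182261 231.99236245]
```

Three views agree: the head is near (0.525, 0.050) with its top around z 0.205. Now the guarded descent until contact.

```bash
python3 - <<'E'
from h import *
manip.servo_line([PX,PY,.244],RV,rate=.08);manip.hold(.2)
b=np.mean([manip.get_contact_force() for _ in range(3)],0);print(manip.get_time(),b,manip.get_position())
np.save("b.npy",b)
z=.244;t=[]
while z>.222:
    z-=.0007;manip.servo_line([PX,PY,z],RV,rate=.012)
    f=manip.get_contact_force()-b;t.append((round(manip.get_time(),2),round(z,4),round(manip.get_position()[2],4),round(f[2],2)))
    if f[2]>1.5: break
for r in t[-12:]:print(r)
print(f)
E
```

```text
6.275 [ 0.81839393 -0.35225223  0.33245433] [0.5255668  0.04970852 0.24455168]
(11.53, 0.2293, np.float64(0.2292), np.float64(-0.25))
(11.78, 0.2286, np.float64(0.2286), np.float64(-0.01))
(12.03, 0.2279, np.float64(0.2278), np.float64(0.09))
(12.28, 0.2272, np.float64(0.2271), np.float64(-0.83))
(12.53, 0.2265, np.float64(0.2265), np.float64(0.54))
(12.78, 0.2258, np.float64(0.2257), np.float64(-1.13))
(13.03, 0.2251, np.float64(0.225), np.float64(-1.05))
(13.28, 0.2244, np.float64(0.2243), np.float64(0.16))
(13.53, 0.2237, np.float64(0.2237), np.float64(-0.04))
(13.78, 0.223, np.float64(0.2229), np.float64(-0.1))
(14.03, 0.2223, np.float64(0.2222), np.float64(-0.7))
(14.28, 0.2216, np.float64(0.2215), np.float64(0.22))
[-0.95785578  0.36639547  0.22014396]
```

No contact although the tips should be at about z 0.200. I'll look before going lower.

```bash
python3 - <<'E'
from h import *
for n in["scene","wrist","side"]:
    c=manip.camera(n); im=c["image"]
    if n=="scene": print(knob(c)); im=cv2.resize(im[140:215,290:390],None,fx=7,fy=7,interpolation=cv2.INTER_CUBIC)
    if n=="side": im=cv2.resize(im[180:240,280:360],None,fx=7,fy=7,interpolation=cv2.INTER_CUBIC)
    cv2.imwrite(f"pics/{n}2.png",im[:,:,::-1])
E
```

```text
(np.float64(2.08), np.float64(0.4597013792087676), np.int32(58), (np.float64(321.2), np.float64(209.4)))
```

View pics/scene2.png

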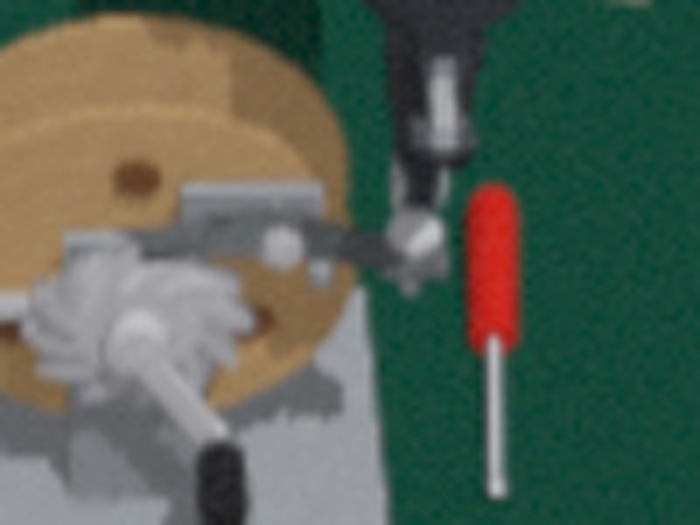

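View pics/wrist2.png

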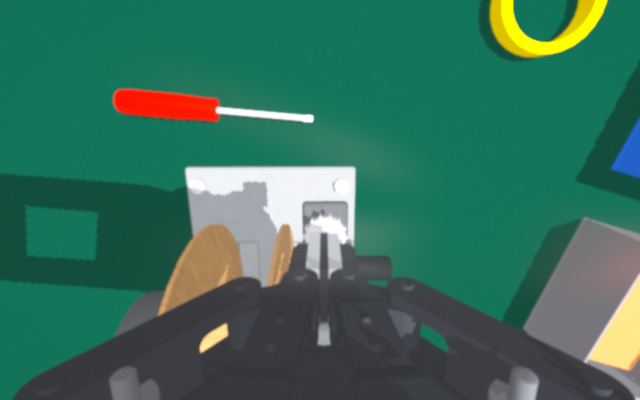

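View pics/side2.png

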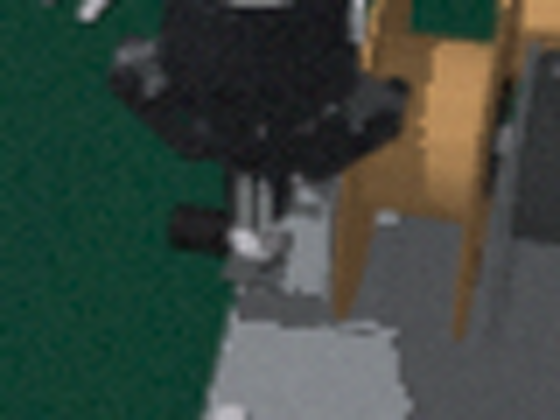

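The tips stand right over the head and appear to be 1–3 mm above it. The head is centred near (325,231) in the wrist view, where the tip centre projects. I'll continue the guarded descent.

```bash
cat >> h.py <<'E'
b0=np.load("b.npy") if __import__("os").path.exists("b.npy") else np.zeros(3)
def fz(n=3):
    r=[]
    for _ in range(n): r.append((manip.get_contact_force()-b0)[2]); manip.hold(.02)
    return float(np.mean(r))
E
python3 - <<'E'
from h import *
z=.2216
while z>.2095:
    z-=.0005;manip.servo_line([PX,PY,z],RV,rate=.012)
    f=fz(2);print(round(manip.get_time(),2),round(z,4),round(manip.get_position()[2],5),round(f,2))
    if f>1.8 and fz(3)>1.8: break
E
```

```text
14.71 0.2211 0.22107 -0.31
14.99 0.2206 0.22056 -0.92
15.28 0.2201 0.22007 0.1
15.56 0.2196 0.21957 -0.46
15.84 0.2191 0.21907 -0.79
16.12 0.2186 0.21859 -0.33
16.41 0.2181 0.21808 -0.26
16.69 0.2176 0.21757 -0.65
16.98 0.2171 0.21708 -0.88
17.26 0.2166 0.21657 -0.07
17.54 0.2161 0.21605 -0.12
17.82 0.2156 0.21559 -0.18
18.11 0.2151 0.21509 -0.67
18.39 0.2146 0.21459 -0.65
18.68 0.2141 0.21408 -0.9
18.96 0.2136 0.21356 -0.3
19.24 0.2131 0.21307 0.16
19.52 0.2126 0.21255 -0.09
19.81 0.2121 0.2121 -0.13
20.09 0.2116 0.21159 -0.63
20.38 0.2111 0.21109 -0.52
20.66 0.2106 0.21056 -0.89
20.94 0.2101 0.21008 0.17
21.23 0.2096 0.20957 -0.3
21.51 0.2091 0.20907 -0.69
```

Still no contact, with nominal tips at 0.187, which is below the plate. Something is off, so I'll look again.

```bash
python3 - <<'E'
from h import *
print(manip.get_width(),manip.get_contact_force(),b0,manip.get_position(),manip.get_ee_rot(),RV)
for n in["scene","wrist","side"]:
    c=manip.camera(n); im=c["image"]
    if n=="scene": print(knob(c)); im=cv2.resize(im[140:215,290:390],None,fx=7,fy=7,interpolation=cv2.INTER_CUBIC)
    if n=="side": im=cv2.resize(im[180:240,280:360],None,fx=7,fy=7,interpolation=cv2.INTER_CUBIC)
    if n=="wrist": im=cv2.resize(im[170:370,220:430],None,fx=3,fy=3,interpolation=cv2.INTER_CUBIC)
    cv2.imwrite(f"pics/{n}3.png",im[:,:,::-1])
E
```

```text
5.4998580048651656e-06 [0.25855472 0.15410716 0.55707258] [ 0.81839393 -0.35225223  0.33245433] [0.52516603 0.0497085  0.20906509] [ 0.98914155  1.33450288 -0.98920234] [ 0.98919061  1.33443236 -0.98919061]
(np.float64(2.0700000000000003), np.float64(0.4808243447076509), np.int32(59), (np.float64(321.2), np.float64(209.5)))
```

View pics/scene3.png

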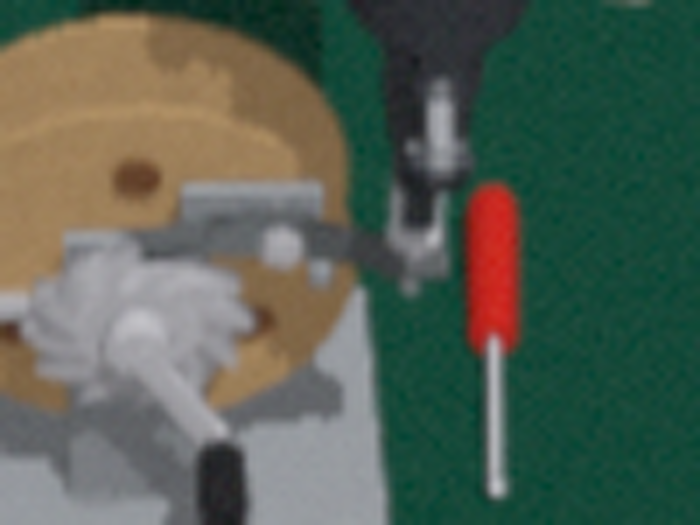

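View pics/wrist3.png

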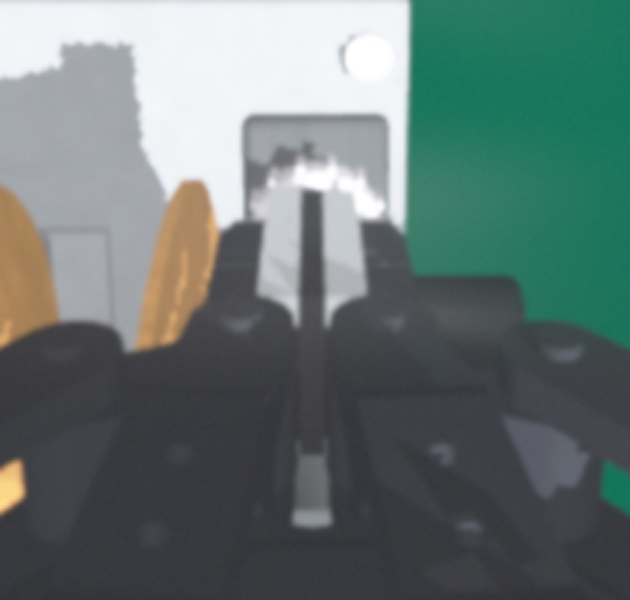

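View pics/side3.png

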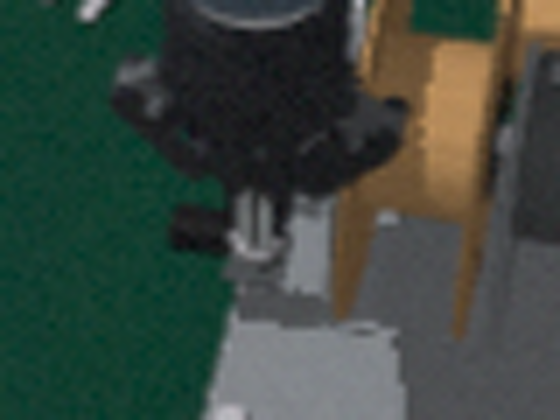

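All three views put the fingertips right on the head's top, with the lever unmoved. So the tips are further back than the nominal 22 mm. I'll carry on with fine steps and a limit.

```bash
python3 - <<'E'
from h import *
z=.2091
while z>.199:
    z-=.0005;manip.servo_line([PX,PY,z],RV,rate=.012)
    f=fz(2);print(round(manip.get_time(),2),round(z,4),round(manip.get_position()[2],5),round(f,2))
    if f>1.5 and fz(2)>1.5: break
c=manip.camera("wrist");cv2.imwrite("pics/w4.png",cv2.resize(c["image"][170:370,220:430],None,fx=3,fy=3)[:,:,::-1])
E
```

```text
21.94 0.2086 0.20856 -0.33
22.23 0.2081 0.20808 -0.78
22.51 0.2076 0.20759 -0.2
22.79 0.2071 0.20706 -0.12
23.07 0.2066 0.20667 0.52
23.36 0.2061 0.20641 4.83
```

View pics/w4.png

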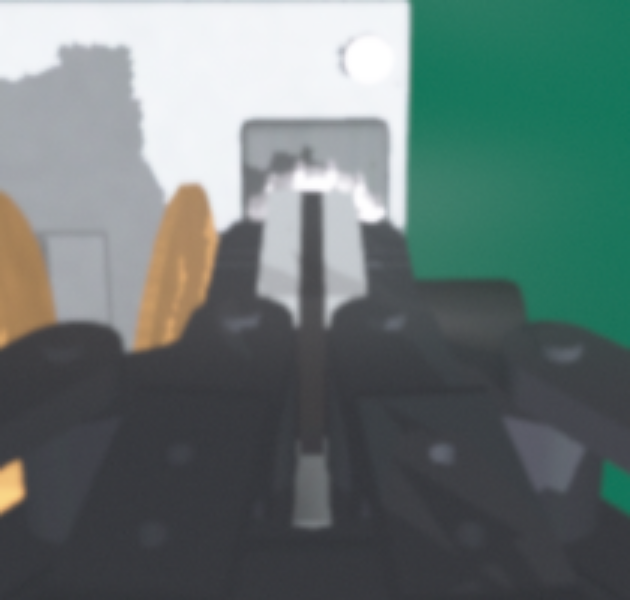

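Contact at TCP z≈0.2066 (4.8 N). Now press in small steps with a force cap, checking that the nose lifts and the drum starts.

```bash
python3 - <<'E'
from h import *
z=.2061
while z>.1990:
    z-=.0006;manip.servo_line([PX,PY,z],RV,rate=.012)
    f=fz(1);print(round(manip.get_time(),2),round(z,4),round(manip.get_position()[2],5),round(f,2))
    if f>12.5: manip.servo_line([PX,PY,z+.0006],RV,rate=.012);print("backed");break
c=manip.camera("scene");print(knob(c));cv2.imwrite("pics/s5.png",cv2.resize(c["image"][140:215,270:370],None,fx=7,fy=7,interpolation=cv2.INTER_CUBIC)[:,:,::-1])
E
```

```text
23.71 0.2055 0.20593 6.66
23.98 0.2049 0.20541 7.83
24.24 0.2043 0.20485 8.2
24.51 0.2037 0.20425 8.29
24.77 0.2031 0.20366 8.15
25.04 0.2025 0.20303 7.32
25.31 0.2019 0.20239 6.17
25.57 0.2013 0.20176 7.63
25.84 0.2007 0.20112 6.5
26.11 0.2001 0.20048 5.9
26.38 0.1995 0.19979 4.72
26.64 0.1989 0.19887 1.46
(np.float64(2.04), np.float64(0.472674450794409), np.int32(65), (np.float64(320.5), np.float64(209.7)))
```

View pics/s5.png

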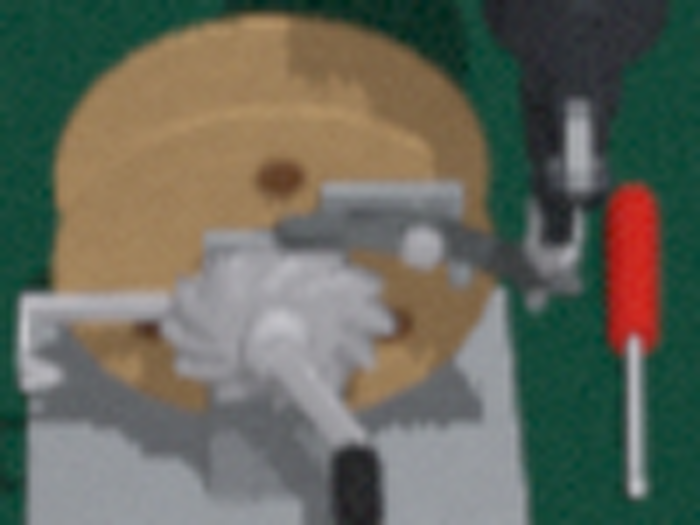

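The nose slipped off at about 7.7 mm (1.5 N now) and is visibly lifted. Next I go a little further with a stop check, then hold and track the knob, and release when θ≈0.27 so the pawl catches tooth 0.

```bash
python3 - <<'E'
from h import *
z=.1989
while z>.1977:
    z-=.0004;manip.servo_line([PX,PY,z],RV,rate=.012)
    f=fz(1);print(round(manip.get_time(),2),round(z,4),round(manip.get_position()[2],5),round(f,2))
    if f>5.5: z+=.0004;manip.servo_line([PX,PY,z],RV,rate=.012);print("backed");break
T=[];A=[];F=[]
t0=manip.get_time();k=0
while manip.get_time()-t0<13:
    t=manip.get_time();c=manip.camera("scene");r=knob(c);F.append((manip.get_contact_force()-b0)[2])
    if r: T.append(t);A.append(r[0])
    k+=1
    if len(T)>=6:
        n=min(10,len(T));pf=np.polyfit(T[-n:],A[-n:],1);th=np.polyval(pf,t)
        if k%5==0: print(round(t,2),r and (round(r[0],2),round(r[1],1),r[2]),round(th,2),round(pf[0],3),round(F[-1],1))
        if th<1.0: break
    manip.hold(.15)
print(max(F),np.mean(F));c=manip.camera("scene");cv2.imwrite("pics/s6.png",cv2.resize(c["image"][140:230,270:370],None,fx=6.5,fy=6.5,interpolation=cv2.INTER_CUBIC)[:,:,::-1])
E
```

```text
26.96 0.1985 0.19848 2.57
27.23 0.1981 0.1981 2.7
27.49 0.1977 0.19783 3.26
29.29 (np.float64(1.49), np.float64(0.5), np.int32(66)) 1.49 -0.207 4.6
30.29 (np.float64(1.28), np.float64(0.5), np.int32(65)) 1.28 -0.208 5.2
31.29 (np.float64(1.08), np.float64(0.3), np.int32(61)) 1.08 -0.203 4.4
5.206783914579233 4.38479093271421
```

View pics/s6.png

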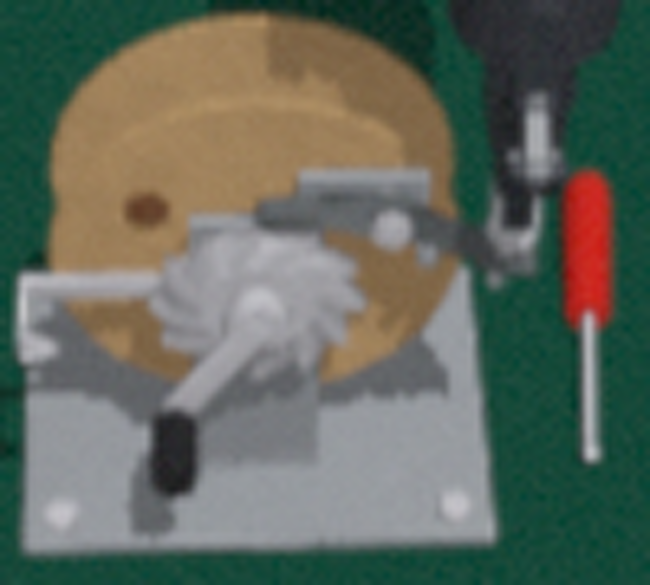

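Tracking is clean: θ≈1.0, rate −0.205 rad/s, pawl lifted, about 4.4 N (just resting on the stop). Continue to the release.

```bash
python3 - <<'E'
from h import *
T=[];A=[];F=[];t0=manip.get_time();k=0
while manip.get_time()-t0<3.8:
    t=manip.get_time();c=manip.camera("scene");r=knob(c);F.append((manip.get_contact_force()-b0)[2])
    if r: T.append(t);A.append(r[0])
    k+=1
    if len(T)>=5:
        n=min(10,len(T));pf=np.polyfit(T[-n:],A[-n:],1);th=np.polyval(pf,t)
        if k%3==0: print(round(t,2),r and (round(r[0],2),round(r[1],1),r[2]),round(th,2),round(pf[0],3),round(F[-1],1))
        if th<.29: break
    manip.hold(.1)
print("release",manip.get_time(),th,max(F))
manip.servo_line([PX,PY,.2200],RV,rate=.06);print(manip.get_time())
for _ in range(8):
    manip.hold(.35);print(round(manip.get_time(),2),knob(manip.camera("scene")))
c=manip.camera("scene");cv2.imwrite("pics/s7.png",cv2.resize(c["image"][140:230,270:370],None,fx=6.5,fy=6.5,interpolation=cv2.INTER_CUBIC)[:,:,::-1])
E
```

```text
32.54 (np.float64(0.84), np.float64(0.3), np.int32(63)) 0.84 -0.196 5.2
32.99 (np.float64(0.75), np.float64(0.5), np.int32(58)) 0.75 -0.196 4.9
33.44 (np.float64(0.66), np.float64(0.3), np.int32(63)) 0.66 -0.197 5.6
33.89 (np.float64(0.58), np.float64(0.3), np.int32(65)) 0.58 -0.192 4.9
34.34 (np.float64(0.49), np.float64(0.0), np.int32(69)) 0.49 -0.19 4.0
34.79 (np.float64(0.4), np.float64(0.0), np.int32(68)) 0.4 -0.194 3.9
35.24 (np.float64(0.33), np.float64(0.1), np.int32(64)) 0.32 -0.192 4.2
release 35.4417 0.28999999999999826 5.751150212045851
35.9667
36.32 (np.float64(0.09999999999999998), np.float64(0.1787622732622419), np.int32(70), (np.float64(284.9), np.float64(197.4)))
36.72 (np.float64(0.030000000000000027), np.float64(0.14495708038765062), np.int32(69), (np.float64(284.8), np.float64(196.4)))
37.12 (np.float64(0.030000000000000027), np.float64(0.14495708038765062), np.int32(69), (np.float64(284.8), np.float64(196.4)))
37.52 (np.float64(0.030000000000000027), np.float64(0.08207645144155323), np.int32(70), (np.float64(284.8), np.float64(196.3)))
37.92 (np.float64(0.030000000000000027), np.float64(0.08207645144155323), np.int32(70), (np.float64(284.8), np.float64(196.3)))
38.32 (np.float64(0.030000000000000027), np.float64(0.08207645144155323), np.int32(70), (np.float64(284.8), np.float64(196.3)))
38.72 (np.float64(0.030000000000000027), np.float64(0.052259226169096486), np.int32(72), (np.float64(284.9), np.float64(196.2)))
39.12 (np.float64(0.030000000000000027), np.float64(0.09477953329454054), np.int32(71), (np.float64(284.8), np.float64(196.3)))
```

View pics/s7.png

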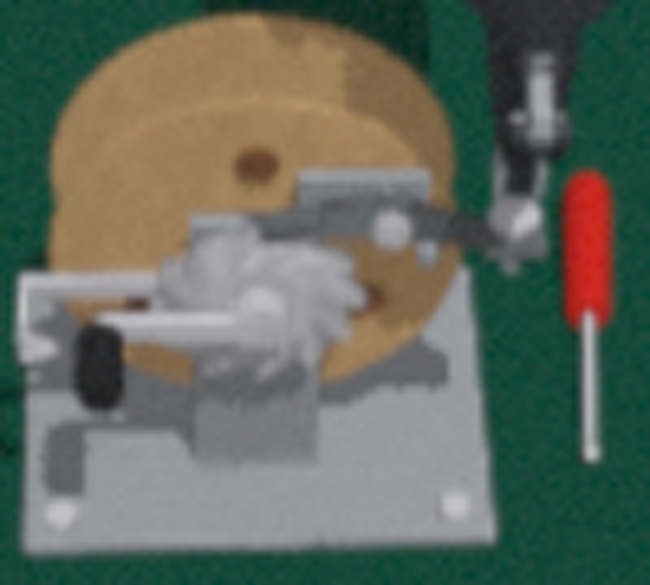

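The crank is level beside the pointer: knob at (284.8,196.3), where (284.9,195.8) is predicted for 0. The pawl is down in its tooth. Now withdraw, recheck and hand in.

```bash
python3 - <<'E'
from h import *
manip.servo_line([PX,PY,.36],RV,rate=.12);manip.hold(.5)
c=manip.camera("scene");print(manip.get_time(),knob(c),manip.get_contact_force());cv2.imwrite("pics/s8.png",c["image"][:,:,::-1])
E
```

```text
41.0833 (np.float64(0.030000000000000027), np.float64(0.052259226169096486), np.int32(72), (np.float64(284.9), np.float64(196.2))) [ 0.29199935 -0.12119838 -0.53975326]
```

View pics/s8.png

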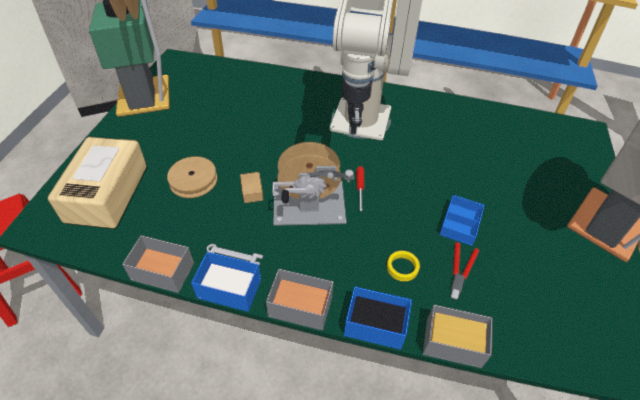

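The gripper is well clear near (356,130), the knob sits at (285,196), and all the bystanders are where they were. Handing in.

```bash
python3 -c "
from rig import manip
manip.sign_off();print(manip.get_time())"
```

```text
the job is handed in; nothing more can be done
the job is handed in; nothing more can be done
```

The drum is wound back from 4 teeth to the index pointer, the pawl is holding it there, and I handed the job in at about 41 s.

- **Pressing:** I felt down to the screw head and pressed the thumb lever until the nose slipped off the tooth. The highest force I read was about 8.3 N. I then held the lever at 4 to 6 N, just resting on its stop.
- **Release:** I tracked the knob in the scene camera as the drum ran back at about 0.2 rad/s. I lifted off at about 0.29 rad, so the pawl caught the next tooth, 0.
- **Final check:** The drum angle read 0.03 rad, which is 0 within my measuring error, and held steady from 36.7 s to 41 s. The gripper was clear of everything, and the other items looked unmoved.
- **Disagreement:** Contact came with the tool centre point (TCP) at z ≈ 0.2066. With fingertips 22 mm ahead of the TCP I expected about 0.228, since the cameras put the head's top near 0.205. The shut fingertips therefore seem to stand almost level with the TCP. I checked this in the pictures before going lower.
- **Not measured:** I judged the pawl's seating from the picture and the steady drum, and did not measure the nose height.

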